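# Set the use-by day wheel on a storage box

## Robot

A 6-joint arm with a two-finger parallel gripper is mounted at the origin on a cart in front of the work surface, level with it; the furniture and walls round the work are solid. World frame = base frame: x ahead of the robot, y to its left, z up, the work surface at z = 0. Lengths are in m, angles in rad, forces in N, time in s.
With the tool pointing down it reaches from about 0.35 to 0.85 m from the base axis. Payload 8.1 kg.
Tool frame: the origin (TCP) lies midway between the tips of the shut fingers; the grasp point (between the pads) lies 19 mm behind it (robot.grip_point_offset is the distance from the TCP to the grasp point, in m); z points along the fingers, y is the line along which they close (so a half turn about z gives the same grasp; the last joint's range is limited). The gripper opens to 93 mm and grips with 3 to 60 N. Pads are 15 mm wide; open, the fingers measure 128 mm over their backs; the gripper's body (75 mm by 188 mm) begins 65 mm behind the grasp point.
Start: joints at [-1.21, 0.13, 1.488, -0, 1.523, -0.085], TCP at [0.259, -0.541, 0.219] pointing down, gripper open.
Joint ranges: [-2.96, 2.96], [-0.89, 2.26], [0.02, 2.5], [-1.34, 4.48], [0, 2.73], [-2.66, 2.66]. Speed limits (rad/s): [2.39, 2.39, 2.79, 3.14, 3.14, 3.14].

## Interface

Orientations are given as a rotation vector (axis times angle).
In Python, from plant import robot, read_camera, job gives the robot as it stands.
- The arm moves only by the shell command python3 -m inch 'ROWS' [FORCE]. ROWS is JSON, one flat list of numbers, 5 for each row, row after row: the shift along the world's x, y, z in mm, then the turn about the world's z in degrees, then the opening in per cent of the stroke, from 0 (shut) to 100 (fully open). In form: [dx, dy, dz, yaw, hand, dx, dy, dz, yaw, hand, ...]. A call has 1 to 10 rows; each row is the pose to reach, as a shift and turn from the pose commanded when the call began; what a row does not reach only later rows make up. A row lasts 1/12 s, in which the tool goes at most 41.7 mm and 7.16 degrees, less where a joint would pass 70% of its speed; a pose out of reach is approached as far as the arm can. A call with a gripper value outside its range is refused whole. The fingers move at their own pace and stop on an object; FORCE is the grip in N (left out, the last holds). Time passes only in rows, so rows that repeat a pose let the fingers close. It gives the time, the measured TCP pose, the force, the opening and the grip force at its end, in the units of the state.
- robot.read_state(): the state, without advancing time (a new reading comes with each control period).
- read_camera(name): name is "side" or "top"; returns a dict with "image" (420x560x3 uint8, blue, green, red), "K" (3x3 intrinsics, pixels), "extrinsics" (4x4, takes a point from world to camera coordinates). Camera axes: x right, y down, z forward; pixel columns grow to the right and rows downward; lengths in m; the calibration is good to about 2 mm. A picture is of the moment at which its call begins. There is no depth.
- job.close_job(): hands the job in; it is judged then, once.
The state is a dict: "t": time; "q": joint angles; "dq": joint speeds; "joint_torque": joint torques, N m; "tool_pos": TCP position; "orientation": TCP orientation; "force": force on the tool from outside, world axes, zero at the start; "wrist_torque": the same for the moment, N m; "opening": finger opening in m; "gripper_force": force on a finger pad.
Only numpy, scipy, OpenCV 4.12 (cv2) and the standard library are available. Lean on these libraries where they do the work, as an engineer would, in place of code of your own. Each camera call takes 0.05 s, during which the arm holds its last target. There are 200 camera calls.

## Task

Set the use-by day on the storage box: with a fingertip, flick the big seven-lobed thumbwheel on its lid clockwise (seen from above) until the lobe with the raised steel bar rests in its click at the fixed steel pointer, never a click past it. When the bar is one click short, take the finger off the wheel and let it rest, then finish with one single flick. Do not turn the small wheel, do not lift or shove the box, and leave the jars alone.

Things in the scene. Friction and masses are not known exactly. Their poses are not given: they have to be found in the camera images.
- storage_box: White storage box, closed, loose on the hob and full and heavy (2.8 kg, stays put under a few newtons), with a bamboo lid 150 mm (its x) by 226 mm (its y). Origin: centre of its underside; z up; the lid's flat top lies at z = 78 mm in the box's frame. Front (-x side) faces the robot, give or take its yaw. The big thumbwheel lies flat on the right part of the lid, the small wheel on the left part.
- day_wheel (a joint): Angle of the big thumbwheel in rad: grows clockwise seen from above. 0 = the marked lobe stands at the pointer (the aim). One click = 2 pi / 7 = 0.898 rad; a spring inside holds the wheel at every whole click and pulls it into the nearer one when it is let go. It starts at rest 2, 3 or 4 clicks short (about -1.80, -2.69 or -3.59). Moving on a click takes about 1 to 2 N at the lobe tips.
- day_wheel_centre (a point): Centre of the big wheel's top, on its upright axis. Black wheel lying flat: hub radius 30 mm, top 97 mm above the hob; seven equal lobes (radial fingers 9 mm wide) to radius 58 mm, from 79 to 95 mm above the hob. At rest the lobes stand whole sevenths of a turn from the pointer. A fingertip fits between two lobes (30 mm clear at radius 45 mm), outside the hub, down to the lid (78 mm).
- marked_lobe_tip (a point): Outer end of the marked lobe, 58 mm from the wheel's axis, at the lobe's top edge. This lobe carries a raised steel bar, 42 mm long radially, 7 mm wide, standing 9 mm above the lobe (to 104 mm above the hob); the other six are bare.
- pointer (a point): Inner end of the fixed pointer, on its top: a steel block 12 mm long, 8 mm wide, 9 mm tall on the lid, on the front (-x) side of the big wheel, 65.5 mm from the wheel's axis and 7.5 mm beyond the lobe tips.
- month_wheel (a joint): Angle in rad (clockwise from above, 0 at the start) of the small black wheel (radius 22 mm, 12 mm thick, twelve small round lobes), whose axis stands 123 mm to the left (+y of the box) of the big wheel's. Its top is 91 mm above the hob. To be left as it is (within 0.25 rad).
- honey_jar: Honey jar, 64 mm wide, 97 mm tall, bystander on the right. Origin: centre of its underside.
- spice_jar_1: Spice jar with a black cap, 41 mm wide, 105 mm tall, bystander behind the box. Origin: centre of its underside.
- spice_jar_2: The other spice jar, same size, bystander behind the box. Origin: centre of its underside.

How it is judged:
On the way:
1. the wheel rests one click short of the pointer with the finger off it (value of joint day_wheel between -1.048 and -0.748 rad and velocity of joint day_wheel between -0.1 and 0.1 rad/s and contact force between the fingers and day_wheel below 0.2 N), for 0.2 s.
At the end, for the whole second after the job is handed in: The big wheel rests in its click with the barred lobe at the pointer (joint within 0.12 rad of 0); the box stands flat within 30 mm of where it was; the jars stand upright within 30 mm of where they were (value of joint day_wheel between -0.12 and 0.12 rad and velocity of joint day_wheel between -0.05 and 0.05 rad/s and distance of each of storage_box, honey_jar, spice_jar_1, spice_jar_2 from where it was at the start of the episode below 0.03 m and height (world z) of storage_box below 0.008 m and angle between storage_box's own z axis and vertical below 0.06 rad and angle between each of honey_jar, spice_jar_1, spice_jar_2's own z axis and vertical below 0.1 rad); the robot touches nothing.
It fails at once if the wheel went a click past the pointer (value of joint day_wheel above 0.55 rad).
It fails at once if the box was lifted or tipped (height (world z) of storage_box above 0.012 m or angle between storage_box's own z axis and vertical above 0.12 rad).
It fails at once if the box was shoved more than 30 mm (distance of storage_box from where it was at the start of the episode above 0.03 m).
It fails at once if the small wheel was turned (value of joint month_wheel above 0.25 rad or value of joint month_wheel below -0.25 rad).
It fails at once if a jar was moved, lifted or tipped (distance of any of honey_jar, spice_jar_1, spice_jar_2 from where it was at the start of the episode above 0.03 m or angle between any of honey_jar, spice_jar_1, spice_jar_2's own z axis and vertical above 0.25 rad).
It also fails if it takes over 64 s, if anything falls off the work surface, if the arm or the gripper's body presses on something with over 40 N, if the wrist force passes 120 N, or if a joint passes its speed limit or range.

## Working session

There is one attempt and no reset: what is moved stays moved. The work goes in short steps, Python scripts to look and compute and a shell command to move; the robot and the scene stay as the last step left them, time stands still between calls to the robot, and variables do not carry over. Pictures are saved under pics/ and viewed, at most 10 in all, crops included, and the job is handed in when it is done.

```bash
mkdir -p pics; ls; python3 - <<'E'
from plant import robot, read_camera
import cv2
for n in ("top","side"):
    c=read_camera(n); cv2.imwrite(f"pics/{n}0.png",c["image"]); print(n,c["K"].round(1).tolist(),c["extrinsics"].round(4).tolist())
s=robot.read_state(); print(s)
E
```

```text
pics
top [[496.0, 0.0, 275.2], [0.0, 496.0, 221.2], [0.0, 0.0, 1.0]] [[0.0091, -0.9999, 0.0106, -0.0366], [-0.9977, -0.0098, -0.0674, 0.5707], [0.0675, -0.01, -0.9977, 0.8978], [0.0, 0.0, 0.0, 1.0]]
side [[441.3, 0.0, 287.3], [0.0, 441.3, 207.4], [0.0, 0.0, 1.0]] [[0.9628, -0.2694, -0.0193, -0.5369], [-0.18, -0.5866, -0.7896, 0.1429], [0.2014, 0.7638, -0.6133, 0.8496], [0.0, 0.0, 0.0, 1.0]]
{'t': 0.1, 'q': array([-1.21042149e+00,  1.31067033e-01,  1.48914974e+00, -3.30352408e-06,
        1.52301567e+00, -8.53981653e-02]), 'dq': array([-0.00106288, -0.00143729, -0.00223695,  0.00047352, -0.00087674,
        0.00102196]), 'joint_torque': array([ 1.11403591e-03, -5.61341786e+01, -4.93093228e+01,  7.70187518e-02,
        2.92111246e-02, -3.68557255e-05]), 'tool_pos': array([ 0.25853318, -0.54087902,  0.2177148 ]), 'orientation': array([-3.06229676e+00, -6.94076653e-01,  3.57974457e-04]), 'force': array([-0.04905672, -1.03592146, -0.16355369]), 'wrist_torque': array([-0.0301656 ,  0.00992985,  0.03545227]), 'gripper_force': 0.0, 'opening': 0.09306297804130803}
```

View pics/top0.png

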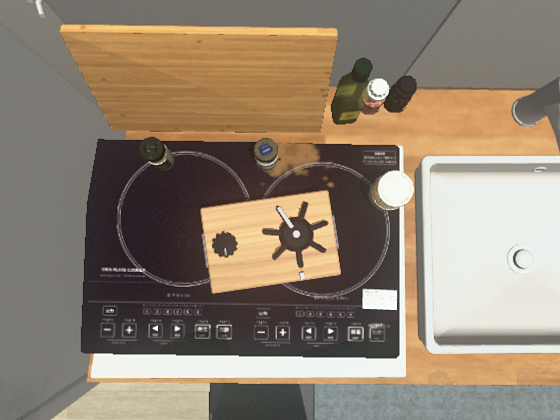

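View pics/side0.png

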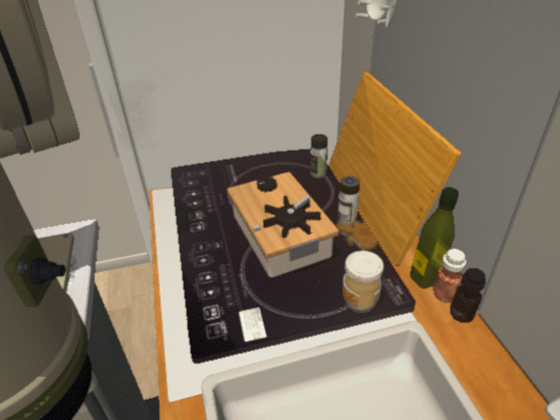

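The top view shows the big wheel hub at about (295,234), the barred lobe tip at (280,208), the pointer at (302,275) and the small wheel at (224,244). The side view agrees with this. Clockwise from the bar to the pointer is about 205°, which is 4 clicks. Next I measure it precisely.

```bash
cat > h.py <<'E'
import numpy as np, cv2
from plant import robot, read_camera
def cast(c,uv,z):
    R=c["extrinsics"][:3,:3]; t=c["extrinsics"][:3,3]
    o=-R.T@t; d=R.T@np.linalg.inv(c["K"])@np.array([uv[0],uv[1],1.]); return (o+d*(z-o[2])/d[2])[:2]
def proj(c,p):
    q=c["K"]@(c["extrinsics"]@np.r_[p,1])[:3]; return q[:2]/q[2]
def blobs(m,amin):
    n,l,s,ce=cv2.connectedComponentsWithStats(m.astype(np.uint8)); return [(s[i,4],ce[i],l==i) for i in range(1,n) if s[i,4]>=amin]
E
python3 - <<'E'
from h import *
c=read_camera("top"); im=c["image"]; hsv=cv2.cvtColor(im,cv2.COLOR_BGR2HSV)
lid=np.zeros(im.shape[:2],np.uint8)
wood=cv2.inRange(hsv,(8,50,110),(28,255,255)); wood[:180]=0; wood[310:]=0; wood[:,:190]=0; wood[:,350:]=0
cn=max(cv2.findContours(wood,cv2.RETR_EXTERNAL,cv2.CHAIN_APPROX_NONE)[0],key=cv2.contourArea)
r=cv2.minAreaRect(cn); box=cv2.boxPoints(r); P=np.array([cast(c,b,.078) for b in box]); print("lid corners",P.round(4).tolist(),"sides",np.linalg.norm(np.diff(P,axis=0),axis=1).round(4))
cv2.drawContours(lid,[cn],0,1,-1)
lid=cv2.erode(lid,np.ones((3,3)))
dark=(hsv[...,2]<90)&(lid>0)
for a,ce,m in blobs(dark,60):
    ys,xs=np.nonzero(m); (e,rad)=cv2.minEnclosingCircle(np.c_[xs,ys].astype(np.float32))
    print("dark",a,ce.round(1),"c@.095",cast(c,ce,.093).round(4),"circ",np.round(e,1),round(rad,1),cast(c,e,.093).round(4))
steel=(hsv[...,1]<60)&(hsv[...,2]>130)&(lid>0)
for a,ce,m in blobs(steel,6):
    ys,xs=np.nonzero(m); print("steel",a,ce.round(1),xs.min(),xs.max(),ys.min(),ys.max(),cast(c,ce,.087).round(4),cast(c,ce,.104).round(4))
cv2.imwrite("pics/crop.png",cv2.resize(im[180:300,190:350],(800,600),interpolation=cv2.INTER_CUBIC))
E
```

```text
lid corners [[0.5894, 0.1023], [0.6251, -0.1225], [0.4763, -0.1446], [0.4419, 0.0777]] sides [0.2276 0.1504 0.225 ]
dark 1222 [296.8 235.3] c@.095 [ 0.5424 -0.0674] circ [296. 234.] 33.2 [ 0.5447 -0.066 ]
dark 397 [224.  243.7] c@.095 [0.527  0.0558] circ [224. 244.] 12.2 [0.5266 0.0559]
steel 100 [285.  217.1] 277 293 206 227 [ 0.5737 -0.0474] [ 0.5724 -0.0469]
steel 45 [295.9 233.6] 293 299 230 237 [ 0.5457 -0.0662] [ 0.5449 -0.0653]
steel 13 [225.2 251.2] 224 226 248 254 [0.5144 0.0543] [0.5143 0.0527]
steel 37 [301.6 275.4] 299 304 272 279 [ 0.4745 -0.0763] [ 0.4752 -0.0752]
```

View pics/crop.png

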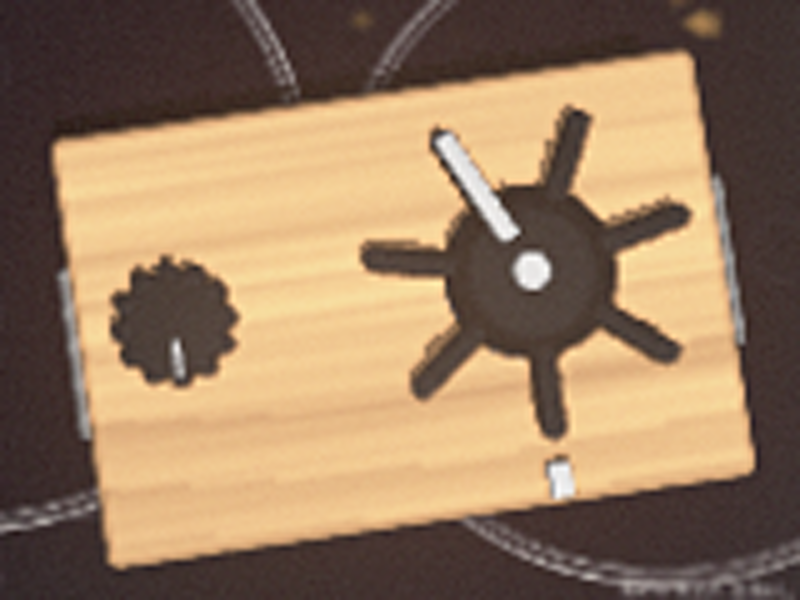

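Hub centre is about (0.545, -0.066), pointer distance 71 mm and small wheel distance 123 mm, both as given. Box yaw is about 8.8°, and the bar is 4 clicks short.

**Plan:** shut the fingers and align them radially. Go into the gap at -42.6° (right and far side) at r = 53 mm. Sweep 51.4° clockwise along the arc, then lift out and repeat.

```bash
python3 -m inch '[40,54,0,7,0, 80,108,0,14,0, 110,150,0,18,0, 140,190,0,22,0, 170,230,0,22,0, 194,262,0,22,0, 218,294,0,22,0, 240,324,0,22,0, 240,324,0,22,0, 240,324,0,22,0]' 20
python3 -m inch '[20,28,0,0,0, 42,57,0,0,0, 62,84,0,0,0, 75,101,0,0,0, 85,115,0,0,0, 85,115,0,0,0, 85,115,0,0,0, 85,115,0,0,0]'
cat > st.py <<'E'
from h import *
from scipy.spatial.transform import Rotation as R
C=np.array([.5449,-.0657]); s=robot.read_state(); p=s["tool_pos"]; M=R.from_rotvec(s["orientation"]).as_matrix(); d=p[:2]-C
print("t",round(s["t"],2),"p",p.round(4),"r",round(np.hypot(*d),4),"ang",np.degrees(np.arctan2(d[1],d[0])).round(1),"ytool",np.degrees(np.arctan2(M[1,1],M[0,1])).round(1),"F",s["force"].round(1),"open",round(s["opening"],4),"q6",s["q"][5].round(2))
E
python3 st.py
```

```text
t: 0.98
tool_pos: [0.5002, -0.2141, 0.2185]
orientation: [-2.873, -1.268, -0.001]
force: [-0.1, -0.7, -0.2]
opening: 0.0306
gripper_force: 0.0
t: 1.65
tool_pos: [0.5832, -0.1028, 0.2183]
orientation: [-2.875, -1.266, 0.001]
force: [0.6, -0.6, 0.5]
opening: 0.0006
gripper_force: 0.0
t 1.65 p [ 0.5832 -0.1028  0.2183] r 0.0533 ang -44.1 ytool -42.5 F [ 0.6 -0.6  0.5] open 0.0006 q6 0.48
```

```bash
python3 -m inch '[1,1,-35,0,0, 1,1,-70,0,0, 1,1,-95,0,0, 1,1,-110,0,0, 1,1,-115,0,0, 1,1,-115,0,0]'
python3 -m inch '[0,0,-6,0,0, 0,0,-12,0,0, 0,0,-18,0,0, 0,0,-18,0,0, 0,0,-18,0,0]'
python3 st.py; python3 - <<'E'
from h import *
c=read_camera("side"); cv2.imwrite("pics/s1.png",cv2.resize(c["image"][150:290,210:370],(640,560),interpolation=cv2.INTER_CUBIC))
import numpy as np
# arc rows: shift from -43.2deg start, r=53, step 5.7 deg
a0=np.radians(-43); 
for k in range(1,10):
    a=a0-np.radians(5.7*k); print((53*np.array([np.cos(a)-np.cos(a0),np.sin(a)-np.sin(a0)])).round(0),round(-5.7*k,1))
E
```

```text
t: 2.15
tool_pos: [0.5831, -0.1021, 0.102]
orientation: [-2.874, -1.263, 0.004]
force: [-0.4, 0.6, 1.1]
opening: 0.0007
gripper_force: 0.0
t: 2.57
tool_pos: [0.5846, -0.1014, 0.0856]
orientation: [-2.875, -1.266, 0.0]
force: [0.6, -0.2, 0.0]
opening: 0.0007
gripper_force: 0.0
t 2.57 p [ 0.5846 -0.1014  0.0856] r 0.0534 ang -41.9 ytool -42.5 F [ 0.6 -0.2  0. ] open 0.0007 q6 0.48
[-4. -4.] -5.7
[-8. -7.] -11.4
[-12. -10.] -17.1
[-17. -12.] -22.8
[-22. -14.] -28.5
[-27. -16.] -34.2
[-32. -16.] -39.9
[-37. -17.] -45.6
[-43. -17.] -51.3
```

View pics/s1.png

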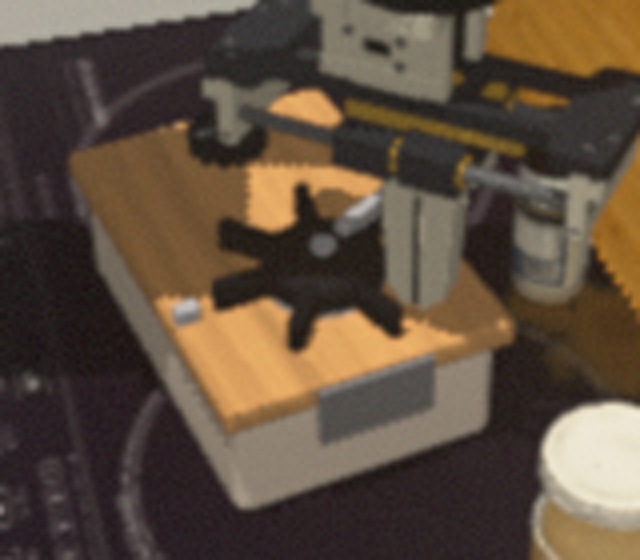

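The shut fingers sit in the gap at about (430,300) in the crop, just behind the lobe they will push. No contact yet. First flick now, in two slow halves.

```bash
python3 -m inch '[-2,-2,0,-3,0, -4,-4,0,-6,0, -6,-5,0,-9,0, -8,-7,0,-11,0, -10,-8,0,-14,0, -12,-10,0,-17,0, -14,-11,0,-20,0, -17,-12,0,-23,0, -19,-13,0,-26,0, -22,-14,0,-28,0]'
python3 st.py
python3 -m inch '[-2,-1,0,-3,0, -5,-2,0,-6,0, -8,-2,0,-9,0, -10,-2,0,-11,0, -13,-3,0,-14,0, -15,-3,0,-17,0, -18,-3,0,-20,0, -21,-3,0,-23,0, -21,-3,0,-23,0, -21,-3,0,-23,0]'
python3 st.py
python3 - <<'E'
from h import *
c=read_camera("side"); cv2.imwrite("pics/s2.png",cv2.resize(c["image"][150:290,210:370],(640,560),interpolation=cv2.INTER_CUBIC))
E
```

```text
t: 3.45
tool_pos: [0.5635, -0.1156, 0.0865]
orientation: [3.096, 0.529, 0.003]
force: [0.4, -1.4, -0.3]
opening: -0.0001
gripper_force: 0.3
t 3.45 p [ 0.5635 -0.1156  0.0865] r 0.0532 ang -69.6 ytool -70.6 F [ 0.4 -1.4 -0.3] open -0.0001 q6 0.94
t: 4.28
tool_pos: [0.542, -0.1184, 0.0861]
orientation: [3.14, -0.092, 0.001]
force: [0.0, 0.9, 0.3]
opening: 0.0005
gripper_force: 0.0
t 4.28 p [ 0.542  -0.1184  0.0861] r 0.0528 ang -93.1 ytool -93.4 F [0.  0.9 0.3] open 0.0005 q6 1.32
```

View pics/s2.png

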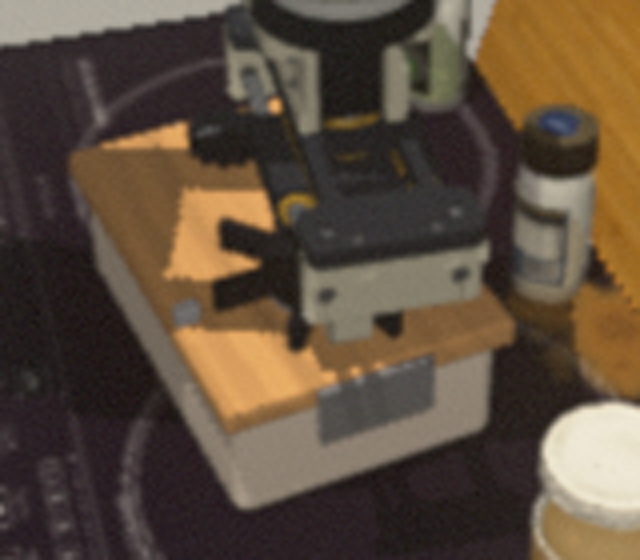

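The lobes stand at rest positions with the finger mid-gap near (350,330), so the first click went in. Lift, go back, and check the bar by script.

```bash
python3 -m inch '[0,0,-0,0,0, 0,0,20,0,0, 0,0,40,0,0, 6,1,45,7,0, 13,3,45,14,0, 20,5,45,21,0, 27,8,45,28,0, 33,11,45,35,0, 38,14,45,42,0, 43,17,45,49,0]'
python3 -m inch '[0,0,0,2,0, 0,0,0,2,0, 0,0,0,2,0]'; python3 st.py
cat > bar.py <<'E'
from h import *
C3=np.array([.5449,-.0657])
for n in ("top","side"):
    c=read_camera(n); hsv=cv2.cvtColor(c["image"],cv2.COLOR_BGR2HSV)
    # sample points along every lobe (bar top height) for brightness / saturation
    for k in range(5):
        a=np.radians(188.8+51.43*k); o=[]
        for r in (.026,.034,.042,.05):
            u,v=proj(c,np.r_[C3+r*np.array([np.cos(a),np.sin(a)]),.104]).round().astype(int); h=hsv[v,u]; o.append((int(h[1]),int(h[2])))
        print(n,"clicks short",k,o)
    if n=="side": cv2.imwrite("pics/b.png",cv2.resize(c["image"][150:290,210:370],(640,560),interpolation=cv2.INTER_CUBIC))
E
python3 bar.py
```

```text
t: 5.17
tool_pos: [0.5852, -0.1011, 0.1306]
orientation: [-2.892, -1.226, -0.0]
force: [-0.4, 0.1, 0.0]
opening: 0.0007
gripper_force: 0.0
t: 5.42
tool_pos: [0.5848, -0.1014, 0.1306]
orientation: [-2.876, -1.265, 0.0]
force: [-1.0, -0.9, -0.7]
opening: 0.0002
gripper_force: 0.0
t 5.42 p [ 0.5848 -0.1014  0.1306] r 0.0535 ang -41.8 ytool -42.5 F [-1.  -0.9 -0.7] open 0.0002 q6 0.48
top clicks short 0 [(14, 90), (23, 90), (22, 92), (38, 68)]
top clicks short 1 [(38, 67), (26, 89), (41, 75), (40, 71)]
top clicks short 2 [(39, 66), (39, 105), (45, 120), (48, 123)]
top clicks short 3 [(14, 90), (42, 108), (43, 100), (49, 135)]
top clicks short 4 [(42, 224), (43, 231), (47, 202), (44, 222)]
side clicks short 0 [(67, 38), (77, 40), (135, 113), (137, 110)]
side clicks short 1 [(64, 44), (55, 51), (68, 49), (93, 41)]
side clicks short 2 [(81, 41), (61, 46), (91, 42), (132, 106)]
side clicks short 3 [(24, 85), (44, 99), (60, 111), (36, 113)]
side clicks short 4 [(143, 127), (137, 123), (138, 124), (144, 202)]
```

View pics/b.png

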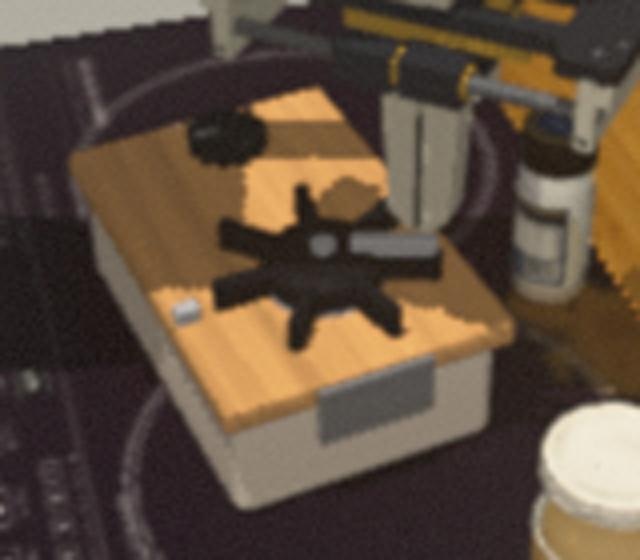

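The bar now lies at (350–440, 243) in the crop, exactly one click on, so it is 3 short. The box hasn't moved. Same flick again.

```bash
python3 -m inch '[0,0,-15,0,0, 0,0,-30,0,0, 0,0,-40,0,0, 0,0,-45,0,0, 0,0,-45,0,0, 0,0,-45,0,0]'
python3 st.py
python3 -m inch '[-2,-2,0,-3,0, -4,-4,0,-6,0, -6,-5,0,-9,0, -8,-7,0,-11,0, -10,-8,0,-14,0, -12,-10,0,-17,0, -14,-11,0,-20,0, -17,-12,0,-23,0, -19,-13,0,-26,0, -22,-14,0,-28,0]' >/dev/null
python3 -m inch '[-2,-1,0,-3,0, -5,-2,0,-6,0, -8,-2,0,-9,0, -10,-2,0,-11,0, -13,-3,0,-14,0, -15,-3,0,-17,0, -18,-3,0,-20,0, -21,-3,0,-23,0, -21,-3,0,-23,0, -21,-3,0,-23,0]' >/dev/null
python3 st.py
python3 -m inch '[0,0,0,0,0, 0,0,20,0,0, 0,0,40,0,0, 6,1,45,7,0, 13,3,45,14,0, 20,5,45,21,0, 27,8,45,28,0, 33,11,45,35,0, 38,14,45,42,0, 43,17,45,49,0]' >/dev/null
python3 -m inch '[0,0,0,2,0, 0,0,0,2,0, 0,0,0,2,0]' >/dev/null; python3 st.py; python3 bar.py
```

```text
t: 6.02
tool_pos: [0.5847, -0.1014, 0.0857]
orientation: [-2.875, -1.266, 0.0]
force: [-0.5, 0.5, 0.9]
opening: 0.0003
gripper_force: 0.0
t 6.02 p [ 0.5847 -0.1014  0.0857] r 0.0534 ang -41.9 ytool -42.5 F [-0.5  0.5  0.9] open 0.0003 q6 0.48
t 7.68 p [ 0.5424 -0.1186  0.0867] r 0.0529 ang -92.7 ytool -93.4 F [0.7 0.  0.8] open 0.0007 q6 1.32
t 8.77 p [ 0.5849 -0.1013  0.1307] r 0.0535 ang -41.7 ytool -42.5 F [-0.   0.3  0.2] open 0.0009 q6 0.48
top clicks short 0 [(11, 93), (17, 90), (25, 91), (42, 67)]
top clicks short 1 [(44, 69), (23, 88), (44, 70), (40, 70)]
top clicks short 2 [(40, 71), (43, 107), (39, 152), (47, 124)]
top clicks short 3 [(17, 89), (42, 109), (37, 116), (48, 138)]
top clicks short 4 [(42, 224), (45, 232), (45, 203), (45, 223)]
side clicks short 0 [(94, 38), (85, 39), (139, 112), (143, 112)]
side clicks short 1 [(41, 44), (64, 52), (60, 51), (77, 40)]
side clicks short 2 [(12, 188), (14, 194), (12, 188), (9, 192)]
side clicks short 3 [(89, 40), (143, 134), (143, 121), (116, 125)]
side clicks short 4 [(143, 127), (144, 122), (143, 123), (142, 206)]
```

View pics/b.png

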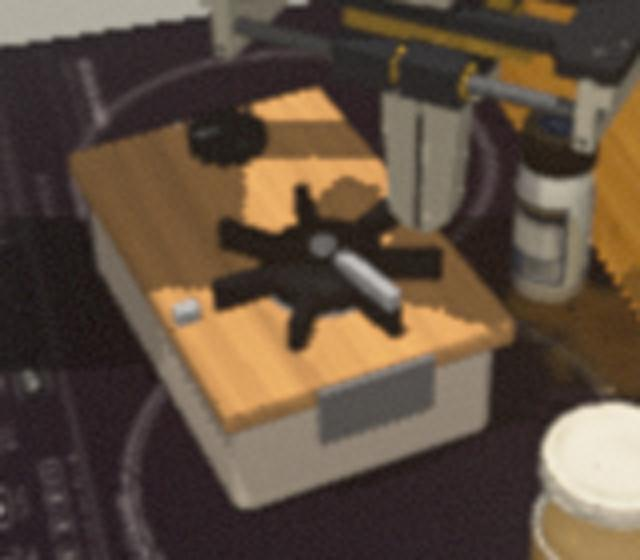

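The bar now runs from (335,255) to (395,300) in the crop, so it is 2 short. The third flick pushes on the barred lobe itself.

```bash
python3 -m inch '[0,0,-15,0,0, 0,0,-30,0,0, 0,0,-40,0,0, 0,0,-45,0,0, 0,0,-45,0,0, 0,0,-45,0,0]' >/dev/null
python3 st.py
python3 -m inch '[-2,-2,0,-3,0, -4,-4,0,-6,0, -6,-5,0,-9,0, -8,-7,0,-11,0, -10,-8,0,-14,0, -12,-10,0,-17,0, -14,-11,0,-20,0, -17,-12,0,-23,0, -19,-13,0,-26,0, -22,-14,0,-28,0]' >/dev/null
python3 -m inch '[-2,-1,0,-3,0, -5,-2,0,-6,0, -8,-2,0,-9,0, -10,-2,0,-11,0, -13,-3,0,-14,0, -15,-3,0,-17,0, -18,-3,0,-20,0, -21,-3,0,-23,0, -21,-3,0,-23,0, -21,-3,0,-23,0]' >/dev/null
python3 st.py
python3 -m inch '[0,0,0,0,0, 0,0,20,0,0, 0,0,40,0,0, 6,1,45,7,0, 13,3,45,14,0, 20,5,45,21,0, 27,8,45,28,0, 33,11,45,35,0, 38,14,45,42,0, 43,17,45,49,0]' >/dev/null
python3 -m inch '[0,0,0,2,0, 0,0,0,2,0, 0,0,0,2,0, 0,0,0,2,0, 0,0,0,2,0, 0,0,0,2,0]' >/dev/null; python3 st.py; python3 bar.py | grep side
```

```text
t 9.37 p [ 0.5847 -0.1014  0.0857] r 0.0534 ang -41.9 ytool -42.5 F [-0.4 -0.5  0.3] open 0.0005 q6 0.48
t 11.03 p [ 0.5424 -0.1186  0.0867] r 0.053 ang -92.7 ytool -93.4 F [-0.1  0.2  0.1] open 0.0005 q6 1.32
t 12.37 p [ 0.5847 -0.1015  0.1307] r 0.0535 ang -42.0 ytool -42.5 F [ 0.3 -0.8 -0. ] open 0.0006 q6 0.48
side clicks short 0 [(78, 39), (75, 44), (140, 113), (143, 109)]
side clicks short 1 [(10, 154), (13, 159), (13, 177), (10, 156)]
side clicks short 2 [(98, 39), (61, 46), (75, 41), (130, 108)]
side clicks short 3 [(114, 38), (143, 136), (143, 123), (107, 126)]
side clicks short 4 [(142, 129), (138, 126), (144, 124), (144, 202)]
```

View pics/b.png

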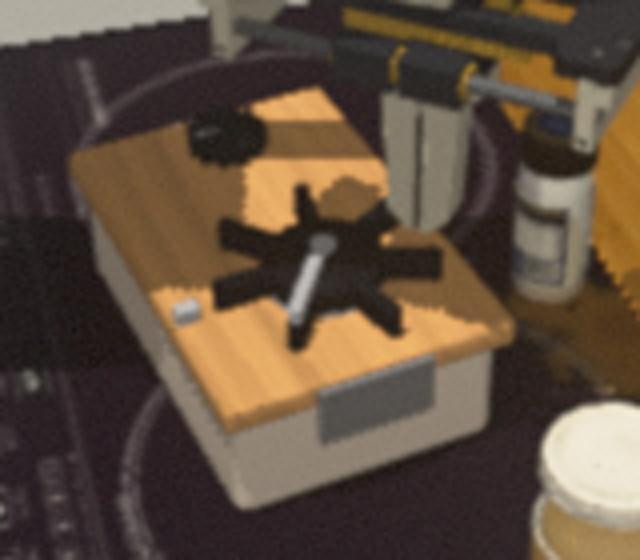

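The bar now runs from (320,255) to (295,320), one click short. The finger is off the wheel and the wheel has been at rest for over half a second. Now the single final flick, then lift straight up and clear.

```bash
python3 -m inch '[0,0,-15,0,0, 0,0,-30,0,0, 0,0,-40,0,0, 0,0,-45,0,0, 0,0,-45,0,0, 0,0,-45,0,0]' >/dev/null
python3 st.py
python3 -m inch '[-2,-2,0,-3,0, -4,-4,0,-6,0, -6,-5,0,-9,0, -8,-7,0,-11,0, -10,-8,0,-14,0, -12,-10,0,-17,0, -14,-11,0,-20,0, -17,-12,0,-23,0, -19,-13,0,-26,0, -22,-14,0,-28,0]' >/dev/null
python3 -m inch '[-2,-1,0,-3,0, -5,-2,0,-6,0, -8,-2,0,-9,0, -10,-2,0,-11,0, -13,-3,0,-14,0, -15,-3,0,-17,0, -18,-3,0,-20,0, -21,-3,0,-23,0, -21,-3,0,-23,0, -21,-3,0,-23,0]' >/dev/null
python3 st.py
python3 -m inch '[0,0,0,0,0, 0,0,20,0,0, 0,0,40,0,0, 0,0,70,0,0, 0,0,100,0,0, 0,0,130,0,0, 0,-30,135,0,0, 0,-65,135,0,0, 0,-100,135,0,0, 0,-130,135,0,0]' >/dev/null
python3 -m inch '[0,-30,0,0,0, 0,-65,0,0,0, 0,-90,0,0,0, 0,-100,0,0,0, 0,-100,0,0,0, 0,-100,0,0,0]' >/dev/null; python3 st.py; python3 bar.py
python3 - <<'E'
from h import *
cv2.imwrite("pics/t9.png",read_camera("top")["image"])
E
```

```text
t 12.97 p [ 0.5847 -0.1014  0.0857] r 0.0534 ang -41.9 ytool -42.5 F [ 0.2 -0.5  0.5] open 0.0005 q6 0.48
t 14.63 p [ 0.5424 -0.1186  0.0867] r 0.0529 ang -92.7 ytool -93.4 F [0.5 0.6 0.2] open 0.0004 q6 1.32
t 15.97 p [ 0.5418 -0.3481  0.2204] r 0.2824 ang -90.6 ytool -93.5 F [-0.4  0.9  0.5] open 0.0003 q6 0.98
top clicks short 0 [(2, 235), (3, 234), (2, 235), (1, 235)]
top clicks short 1 [(61, 71), (77, 60), (88, 55), (75, 51)]
top clicks short 2 [(55, 74), (57, 72), (49, 67), (37, 76)]
top clicks short 3 [(70, 73), (56, 73), (59, 73), (52, 73)]
top clicks short 4 [(73, 77), (65, 74), (73, 77), (64, 76)]
side clicks short 0 [(10, 185), (13, 155), (56, 195), (74, 192)]
side clicks short 1 [(52, 49), (46, 50), (64, 44), (89, 43)]
side clicks short 2 [(52, 49), (67, 46), (71, 43), (142, 172)]
side clicks short 3 [(70, 44), (143, 176), (140, 230), (137, 232)]
side clicks short 4 [(138, 236), (141, 232), (143, 230), (140, 230)]
```

View pics/t9.png

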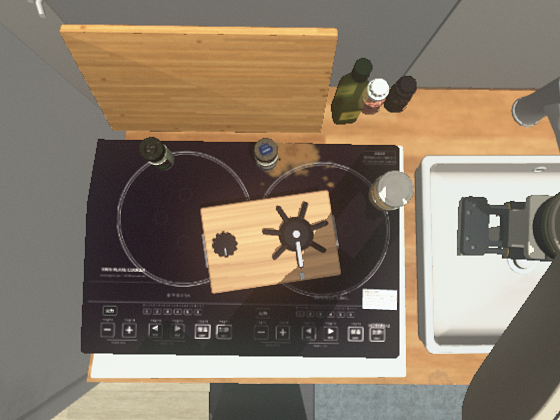

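The bar now points from the hub at (296,234) to the pointer at (302,275). The box, jars and small wheel look unchanged, and the arm is clear of everything. Handing in.

```bash
python3 -c "
from plant import job
print(job.close_job())"
```

```text
the job is handed in; nothing more can be done
None
```

The job is handed in: the last pictures show the barred lobe at the pointer after four single-click flicks, with a finger-off rest one click short, and the box, small wheel and jars look unmoved; no verdict was returned.

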